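# Pin the polishing lap to its faceplate

## Robot

A 6-joint arm with a two-finger parallel gripper is mounted at the origin on the work surface. World frame = base frame: x ahead of the robot, y to its left, z up, the work surface at z = 0. Lengths are in m, angles in rad, forces in N, time in s.
With the tool pointing down it reaches from about 0.25 to 0.8 m from the base axis. Payload 3.9 kg.
Tool frame: the origin (TCP) lies at the very end of the fingers, on their centre line; the grasp point (between the pads) lies 19 mm behind it; x points along the fingers, z is the direction in which the jaws open and shut, and the axes are right-handed (so a half turn about x gives the same grasp; the last joint's range is limited). The gripper opens to 85 mm and grips with 20 to 120 N. Pads are 22 mm wide; open, the fingers measure 114 mm over their backs; the gripper's body (76 mm by 85 mm) begins 54 mm behind the grasp point. The pads swing forward as they close: fully open they stand 13 mm farther back than shut.
Start: joints at [-1.35, 0.26, -0.138, 1.173, 0, 1.571], TCP at [0.115, -0.512, 0.231] pointing down, gripper open.
Joint ranges: [-2.78, 2.78], [-0.83, 1.72], [-1.28, 1.37], [-1.9, 2.12], [-1.57, 1.48], [-3.14, 3.14]. Speed limits (rad/s): [2.57, 2.57, 3.14, 3.14, 3.14, 3.14].

## Interface

Orientations are given as a rotation vector (axis times angle).
In Python, from plant import bot, eyes, ticket gives the robot as it stands. The module is installed in compiled form; this text tells all that it offers.
- The arm moves only by the shell command python3 -m inch 'ROWS' [FORCE]. ROWS is JSON, a list of rows, each an object with "hand": the opening, from 0 (shut) to 1 (fully open); "linear": the shift along the tool's x, y, z in m, a list of three; "spin": the turn about the tool's x in degrees. In form: [{"hand": hand, "linear": [tx, ty, tz], "spin": spin}, ...]. A call has 1 to 5 rows; each row shifts and turns the commanded pose from where the row before left it, along the tool's axes as they then stand; what a row does not reach is not made up. A row lasts 1/10 s, in which the tool goes at most 50 mm and 8.59 degrees, less where a joint would pass 70% of its speed; a pose out of reach is approached as far as the arm can. A call with a gripper value outside its range is refused whole. The fingers move at their own pace and stop on an object; FORCE is the grip in N (left out, the last holds). Time passes only in rows, so rows that do not move let the fingers close. It gives the time, the measured TCP pose, the force and the opening at its end, in the units of the state.
- bot.read_state(): the state, without advancing time (a new reading comes with each control period).
- eyes.get_image(name): name is "scene" or "top" or "wrist"; returns a dict with "image" (384x512x3 uint8, red, green, blue), "depth" (384x512 float32, m along the optical axis (not along the pixel's ray), 0 where there is no reading), "fx", "fy", "cx", "cy" (pixels), "camera_from_world" (4x4, takes a point from world to camera coordinates). Camera axes: x right, y up, looking along -z (the intrinsics and any distortion apply to the point x, -y, -z); pixel columns grow to the right and rows downward; lengths in m; the calibration is good to about 2 mm. A picture is of the moment at which its call begins.
- ticket.sign_off(): hands the job in, once; it reports no verdict.
The state is a dict: "time_s": time; "joint_positions": joint angles; "dq": joint speeds; "joint_torque": joint torques, N m; "tcp_pos": TCP position; "orientation": TCP orientation; "force": force on the tool from outside, world axes, zero at the start; "ft_torque": the same for the moment, N m; "grip_width": finger opening in m.
Only numpy, scipy, OpenCV 4.12 (cv2) and the standard library are available. Lean on these libraries where they do the work, as an engineer would, in place of code of your own. Each camera call takes 0.05 s, during which the arm holds its last target.

## Task

Take the red-headed drive pin out of the wooden rack and put it through the hole in the pale polishing lap; the steel faceplate under the lap is out of line, so, leaning lightly on the pin, swing the lap anticlockwise (seen from above) with it until you feel it drop into the faceplate's hidden hole. Then push the pin gently through until its flange sits flat on the lap, and let go. Never press on the lap machine with more than about 30 N, and leave everything else where it is.

Things in the scene. Friction and masses are not known exactly. Their poses are not given: they have to be found in the camera images.
- pin: Red-headed drive pin (about 70 g), upright in one of the rack's holes. Origin: on its axis at the underside of its flange; z up to the head. Below: round steel shank 10 mm in diameter, 30 mm long, tip coned to 7 mm over the last 2.6 mm. Above: round flange 24 mm across, 4 mm thick, then a square red head 16 x 16 mm (sides along the pin's x and y) reaching 38 mm above the origin.
- pin_tip (a point): Centre of the lower end of the pin's shank, 30 mm below the pin's origin.
- rack: Fixed wooden block, 50 mm (x) x 160 mm (y) x 40 mm high, with three 12 mm holes 34 mm deep on its long centre line, at y = -55, 0 and +55 mm. Origin: centre of its underside. Each hole holds one pin, flange resting on the block's top.
- stand: Lap machine, fixed: green casing 170 x 170 mm, 58 mm high, control panel on its -x side. Origin: centre of its underside; z is the axis the lap turns on. On the casing lies a round steel faceplate 108 mm across, locked so that it does not turn, its upper face 80 mm above the origin, and 0.5 mm above that, hiding it, the lap. With the pin home its tip is 62.5 mm above the origin.
- plate_mid (a point): Middle of the faceplate's upper face. Its one hole (12 mm, 1.5 mm chamfer, 40 mm from here) is hidden and not measured: it lies 0.15 to 0.75 rad anticlockwise (from above) of the lap hole's starting place. 8 mm down that hole the pin meets a tight sleeve, to be pushed down 9.5 mm with about 5 N (little more when quick) as the pin goes home; it stays where pushed.
- lap (a joint): Turn of the lap on the machine's axis, rad, growing anticlockwise seen from above; it turns between -0.1 and 1.2 and stays where it is left (about 1.5 N at its hole turns it). At 0 the lap's hole lies in the direction of the stand's -x axis.
- lap_hole (a point): Centre of the mouth of the lap's through hole, in the lap's upper face (92.5 mm above the stand's origin), 12 mm in diameter with a 1.5 mm chamfer, 40 mm from the machine's axis. The lap is a pale rigid disc 120 mm across and 12 mm thick; a steel washer 32 mm across and a brass nut 20 mm across in its middle stand 8 mm above it.
- pin_black: Bystander: pin with a round black head in another hole of the rack, 22 mm high above the rack. Leave it alone.
- pin_blue: Bystander: pin with a round blue head in another hole of the rack, 22 mm high above the rack. Leave it alone.
- wax_bar: Bystander: reddish-brown bar of polishing wax, 75 x 40 x 28 mm, origin under its centre.
- jar: Bystander: amber glass jar with white cap, 60 mm across, 75 mm high, origin under its centre.
- wrench: Bystander: steel wrench, 160 mm long, lying flat.
- brush: Bystander: hand brush, 170 mm long, lying flat.
- buff: Bystander: grey felt buff 96 mm across and 18 mm high, lying flat, origin under its centre.

How it is judged:
By the outcome, as a careful person would: the job done as asked, in the order asked, and still so for the second after the job is handed in, with the robot touching nothing.
It also fails if it takes over 70 s, if anything falls off the work surface, if the arm or the gripper's body presses on something with over 40 N, if the wrist force passes 120 N, or if a joint passes its speed limit or range.

## Working session

There is one attempt and no reset: what is moved stays moved. The work goes in short steps, Python scripts to look and compute and a shell command to move; the robot and the scene stay as the last step left them, time stands still between calls to the robot, and variables do not carry over. Pictures are saved under pics/ and viewed, and the job is handed in when it is done.

```bash
ls; mkdir -p pics; python3 - <<'E'
from plant import bot,eyes
import cv2,numpy as np
print(bot.read_state())
for n in ["scene","top","wrist"]:
    d=eyes.get_image(n); np.savez(f"{n}0.npz",**d)
    cv2.imwrite(f"pics/{n}0.png",d["image"][:,:,::-1]); print(n,d["fx"],d["fy"],d["cx"],d["cy"],d["camera_from_world"].round(4).tolist(),[k for k in d])
E
```

```text
pics
{'time_s': 0.0, 'joint_positions': array([-1.34997628e+00,  2.60667199e-01, -1.39377757e-01,  1.17271685e+00,
       -1.28541778e-05,  1.57077225e+00]), 'dq': array([ 2.38549556e-03,  1.52155821e-04,  3.23404049e-04, -1.54240048e-05,
        6.01537669e-04, -1.41788838e-03]), 'joint_torque': array([ 5.99305858e-04, -4.05679643e+01,  2.53921688e+01,  1.89042633e-02,
        3.60440199e-04,  1.14163714e-05]), 'tcp_pos': array([ 0.11483495, -0.51157716,  0.23047045]), 'orientation': array([ 1.04624043,  1.30718742, -1.04420279]), 'force': array([ 0.73740931, -0.7375567 ,  0.84090492]), 'ft_torque': array([ 0.03899723, -0.07398973, -0.02373812]), 'grip_width': 0.08526636618907472}
scene 412.23375286699195 412.23375286699195 252.58223523625554 192.79023307967827 [[-0.6937, 0.72, -0.0166, 0.402], [-0.4872, -0.4522, 0.7471, 0.2056], [0.5304, 0.5263, 0.6645, -1.3515], [0.0, 0.0, 0.0, 1.0]] ['image', 'depth', 'fx', 'fy', 'cx', 'cy', 'camera_from_world']
top 356.3773156478759 356.3773156478759 253.8347839936586 191.1349031950602 [[-0.0157, -0.9993, -0.0353, 0.0068], [0.9929, -0.0198, 0.1172, -0.5749], [-0.1178, -0.0332, 0.9925, -0.9434], [0.0, 0.0, 0.0, 1.0]] ['image', 'depth', 'fx', 'fy', 'cx', 'cy', 'camera_from_world']
wrist 265.34004162567305 265.34004162567305 255.09998743291928 188.92302780657067 [[0.2196, -0.9756, -0.0021, -0.5242], [0.9236, 0.2086, -0.3216, 0.0439], [0.3142, 0.0687, 0.9469, -0.3796], [0.0, 0.0, 0.0, 1.0]] ['image', 'depth', 'fx', 'fy', 'cx', 'cy', 'camera_from_world']
```

View pics/top0.png

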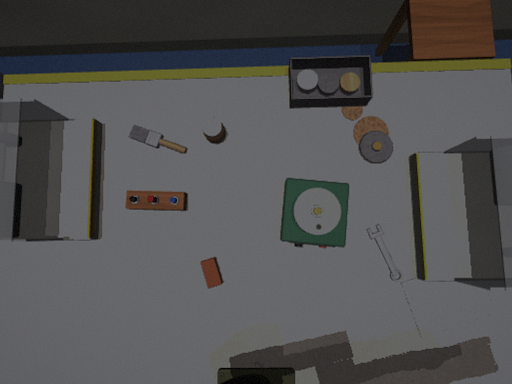

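View pics/scene0.png

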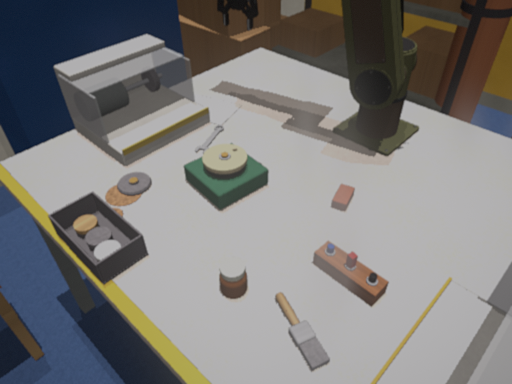

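View pics/wrist0.png

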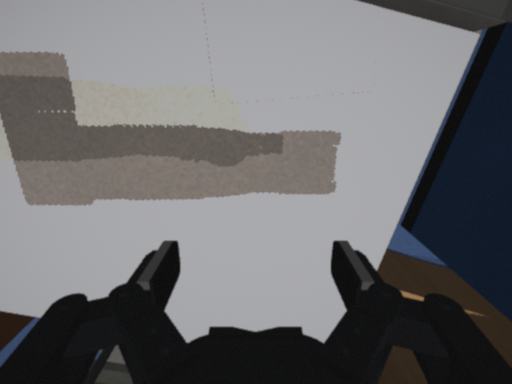

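The top view shows the rack near (155,201) with the red head in the middle hole at about (152,199). The lap machine is near (317,211), with the lap hole at (319,227). I'll zoom in on both and measure.

```bash
cat > h.py <<'E'
import numpy as np,cv2
def load(n): return dict(np.load(n))
def w2p(d,P):
    P=np.atleast_2d(P); T=d["camera_from_world"]; c=P@T[:3,:3].T+T[:3,3]
    return np.stack([d["cx"]+d["fx"]*c[:,0]/-c[:,2], d["cy"]-d["fy"]*c[:,1]/-c[:,2]],1)
def ray(d,px,z):
    px=np.atleast_2d(px).astype(float); T=d["camera_from_world"]; R=T[:3,:3]; o=-R.T@T[:3,3]
    v=np.stack([(px[:,0]-d["cx"])/d["fx"],-(px[:,1]-d["cy"])/d["fy"],-np.ones(len(px))],1)@R
    return o+v*((z-o[2])/v[:,2])[:,None]
E
python3 - <<'E'
from h import *
t=load("top0.npz"); im=t["image"][:,:,::-1]
def crop(im,x0,y0,w,h,s): return cv2.resize(im[y0:y0+h,x0:x0+w],None,fx=s,fy=s,interpolation=cv2.INTER_CUBIC)
a=crop(im,115,175,85,50,8); cv2.imwrite("pics/c1.png",a)
cv2.imwrite("pics/c2.png",crop(im,275,170,80,85,7))
s=load("scene0.npz"); im=s["image"][:,:,::-1]
cv2.imwrite("pics/c3.png",crop(im,305,230,90,75,7))
cv2.imwrite("pics/c4.png",crop(im,180,135,95,75,7))
for n,p in [("top",(152,199)),("top",(317,211)),("scene",(352,257))]:
    d=load(n+"0.npz"); print(n,d["depth"][p[1],p[0]])
E
```

```text
top 0.9392541
top 0.8999172
scene 0.8597588
```

View pics/c1.png

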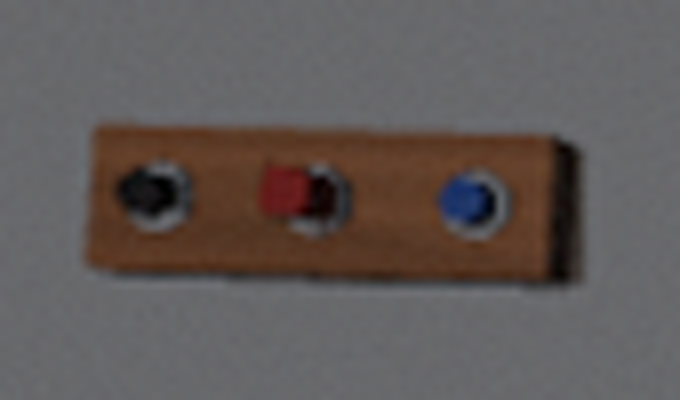

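View pics/c2.png

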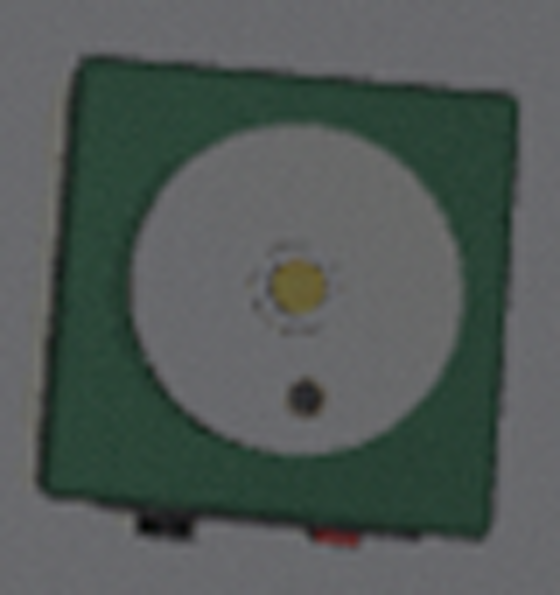

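View pics/c3.png

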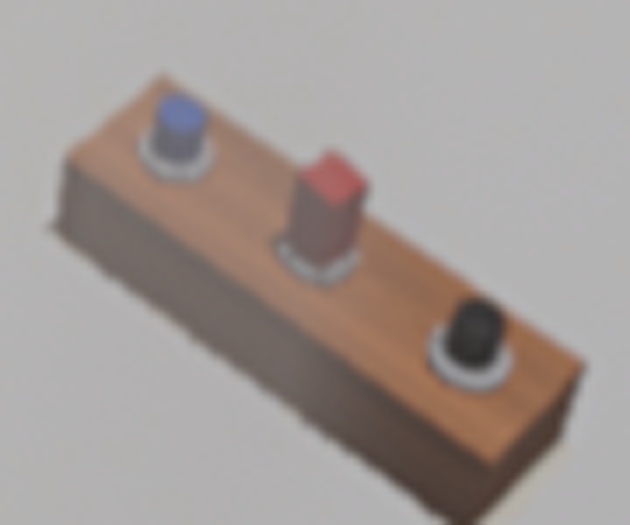

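View pics/c4.png

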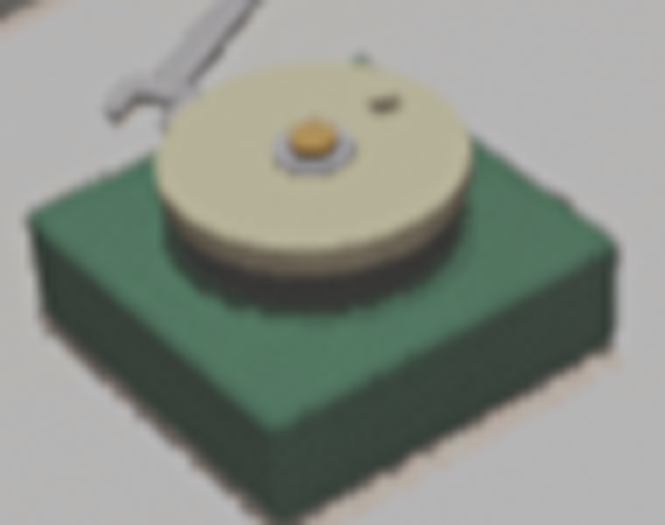

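The crops show the red pin between the black and blue pins, with its square head roughly aligned to the rack. The lap hole is at crop (305,398), which is about top (318.6,226.9). Next I'll compute the positions with masks.

```bash
python3 - <<'E'
from h import *
t=load("top0.npz"); s=load("scene0.npz")
def comp(m,near,rad):
    n,l,st,c=cv2.connectedComponentsWithStats(m.astype(np.uint8))
    best=[i for i in range(1,n) if np.hypot(*(c[i]-near))<rad]; 
    i=max(best,key=lambda i:st[i,4]); return l==i,c[i],st[i]
im=t["image"].astype(int); hsv=cv2.cvtColor(t["image"],cv2.COLOR_RGB2HSV)
m=((hsv[...,0]<6)|(hsv[...,0]>172))&(hsv[...,1]>150)&(hsv[...,2]>85)
mm,c,st=comp(m,(151,199),6); print("red top",c,st, ray(t,c,0.078))
ys,xs=np.nonzero(mm); 
# rack
m=(hsv[...,0]<15)&(hsv[...,1]>90); sub=np.zeros_like(m); sub[185:218,118:195]=1
mm=cv2.morphologyEx((m&sub).astype(np.uint8),cv2.MORPH_CLOSE,np.ones((9,9)))
cn=max(cv2.findContours(mm,0,2)[0],key=cv2.contourArea); r=cv2.minAreaRect(cn); print("rack",r, ray(t,cv2.boxPoints(r),0.04).round(4), ray(t,r[0],0.04))
# green
m=(hsv[...,0]>45)&(hsv[...,0]<90)&(hsv[...,1]>70); mm,c,st=comp(cv2.morphologyEx(m.astype(np.uint8),cv2.MORPH_CLOSE,np.ones((41,41))),(317,211),15)
cn=max(cv2.findContours(mm.astype(np.uint8),0,2)[0],key=cv2.contourArea); r=cv2.minAreaRect(cn); B=ray(t,cv2.boxPoints(r),0.058); print("green",r,B.round(4),B.mean(0)); 
# lap
g=(hsv[...,0]>45)&(hsv[...,0]<90)&(hsv[...,1]>70); yy,xx=np.mgrid[:384,:512]
m=(~g)&(np.hypot(xx-317,yy-211)<28); m=cv2.morphologyEx(m.astype(np.uint8),cv2.MORPH_OPEN,np.ones((3,3)))
mm,c,st=comp(m,(317,211),8); print("lap",c,st,ray(t,c,0.0925))
m=(hsv[...,2]<75)&(np.hypot(xx-318.6,yy-226.9)<5); w=np.where(np.hypot(xx-318.6,yy-226.9)<4.5,np.clip(105-hsv[...,2].astype(float),0,None),0)
c=np.array([(w*xx).sum(),(w*yy).sum()])/w.sum(); print("hole",c,ray(t,c,0.0925))
# scene
hs=cv2.cvtColor(s["image"],cv2.COLOR_RGB2HSV)
m=((hs[...,0]<6)|(hs[...,0]>172))&(hs[...,1]>110)&(hs[...,2]>140); mm,c,st=comp(m,(352,256),6); print("s red",c,st,ray(s,c,0.078))
w=np.where(np.hypot(xx-(180+385/7),(yy-(135+103/7))*1.5)<5,np.clip(150-hs[...,2].astype(float),0,None),0)
c=np.array([(w*xx).sum(),(w*yy).sum()])/w.sum(); print("s hole",c,ray(s,c,0.0925))
m=(hs[...,0]>18)&(hs[...,0]<35)&(hs[...,1]>40)&(np.hypot(xx-225,yy-160)<32); 
print(hs[150,215],hs[195,230],hs[135,150])
E
```

```text
red top [149.58064516 198.5483871 ] [147 196   6   6  31] [[0.55543427 0.27058579 0.078     ]]
rack ((156.0, 200.0), (18.0, 60.0), 90.0) [[0.5816 0.3494 0.04  ]
 [0.5782 0.1825 0.04  ]
 [0.5288 0.1822 0.04  ]
 [0.5318 0.348  0.04  ]] [[0.55501697 0.26528029 0.04      ]]
green ((314.5931091308594, 213.38278198242188), (63.86198043823242, 66.10420227050781), 4.763641834259033) [[ 0.432  -0.0708  0.058 ]
 [ 0.6063 -0.0897  0.058 ]
 [ 0.5885 -0.2579  0.058 ]
 [ 0.4159 -0.2357  0.058 ]] [ 0.51066552 -0.16354327  0.058     ]
lap [316.8701087  210.76032609] [ 293  187   49   48 1840] [[ 0.51446273 -0.16510373  0.0925    ]]
hole [318.23682076 226.42011354] [[ 0.47476698 -0.16710128  0.0925    ]]
s red [354.33333333 255.66666667] [354 255   2   2   3] [[0.55627458 0.27433487 0.078     ]]
s hole [234.47651007 149.59060403] [[ 0.47606359 -0.1661027   0.0925    ]]
[ 26  39 181] [69 48 69] [ 24  54 176]
```

```bash
cat >> h.py <<'E'
def rel(target_xyz, jaw_dir=None):
    """print shift in current tool axes and spin (deg) to get jaw axis along jaw_dir"""
    from plant import bot
    from scipy.spatial.transform import Rotation as Ro
    s=bot.read_state(); R=Ro.from_rotvec(s["orientation"]).as_matrix()
    print("tcp",s["tcp_pos"].round(4),"t",round(s["time_s"],2),"F",s["force"].round(1),"w",round(s["grip_width"],4),"q",s["joint_positions"].round(2))
    print("R",R.round(3).tolist())
    print("tool shift mm",(R.T@(np.array(target_xyz)-s["tcp_pos"])*1000).round(1))
    if jaw_dir is not None:
        j=R.T@np.array([*jaw_dir,0.]); a=np.degrees(np.arctan2(-j[1],j[2])); print("spin",a.round(2),((a+90)%180-90).round(2))
E
python3 - <<'E'
from h import *
t=load("top0.npz"); s=load("scene0.npz")
T=lambda X,Y:((X+.5)/8-.5+115,(Y+.5)/8-.5+175)
S=lambda X,Y:((X+.5)/7-.5+305,(Y+.5)/7-.5+230)
for n,p in [("black",T(154,197)),("red",T(317,203)),("blue",T(475,206))]: print(n,ray(t,p,0.044).round(4))
for n,p in [("black",S(470,352)),("red",S(320,255)),("blue",S(176,152))]: print("s",n,ray(s,p,0.044).round(4))
print("top red head",ray(t,T(284,191),.078).round(4),"scene",ray(s,S(333,176),.078).round(4))
print("head corners s",ray(s,[S(331,150),S(368,184),S(339,202),S(300,181)],.078).round(4))
for p in [T(97,126),T(560,138),T(550,278),T(88,268)]: print("rack",ray(t,p,0.04).round(4))
for p in [S(163,78),S(585,362),S(493,462),S(68,158)]: print("rack s",ray(s,p,0.04).round(4))
rel([0.5555,0.268,0.15],[1,0])
E
```

```text
black [[0.558  0.3255 0.044 ]]
red [[0.5549 0.269  0.044 ]]
blue [[0.5528 0.2146 0.044 ]]
s black [[0.559  0.3244 0.044 ]]
s red [[0.5589 0.2718 0.044 ]]
s blue [[0.5556 0.2156 0.044 ]]
top red head [[0.5557 0.2693 0.078 ]] scene [[0.5572 0.2696 0.078 ]]
head corners s [[0.5491 0.2635 0.078 ]
 [0.5527 0.2789 0.078 ]
 [0.5644 0.2764 0.078 ]
 [0.5655 0.2635 0.078 ]]
rack [[0.5834 0.3475 0.04  ]]
rack [[0.5761 0.1865 0.04  ]]
rack [[0.5281 0.1896 0.04  ]]
rack [[0.5344 0.3493 0.04  ]]
rack s [[0.5299 0.1922 0.04  ]]
rack s [[0.5358 0.35   0.04  ]]
rack s [[0.5848 0.3489 0.04  ]]
rack s [[0.578  0.1904 0.04  ]]
tcp [ 0.1149 -0.5117  0.2307] t 0.15 F [-0.1 -0.5  0.9] w 0.0851 q [-1.35  0.26 -0.14  1.17  0.    1.57]
R [[-0.0, 0.976, 0.219], [0.002, 0.219, -0.976], [-1.0, 0.0, -0.002]]
tool shift mm [  81.7  600.7 -664.2]
spin -77.35 -77.35
```

The pin is at about (0.556, 0.2695), agreed between the two views, and the rack yaw is about -0.04 rad. I'll turn the jaws along the rack's x first.

```bash
python3 -m inch '[{"hand":1,"linear":[0,0,0],"spin":-8.36},{"hand":1,"linear":[0,0,0],"spin":-8.36},{"hand":1,"linear":[0,0,0],"spin":-8.36},{"hand":1,"linear":[0,0,0],"spin":-8.36},{"hand":1,"linear":[0,0,0],"spin":-8.36}]' 40
python3 -m inch '[{"hand":1,"linear":[0,0,0],"spin":-8.36},{"hand":1,"linear":[0,0,0],"spin":-8.36},{"hand":1,"linear":[0,0,0],"spin":-8.36},{"hand":1,"linear":[0,0,0],"spin":-8.36},{"hand":1,"linear":[0,0,0],"spin":0}]'
python3 -c "
from h import *
rel([0.556,0.2695,0.17],[1,-.04])"
```

```text
time_s: 0.65
tcp_pos: [0.1149, -0.5119, 0.2309]
orientation: [0.482, 1.517, -0.481]
force: [0.5, 0.1, 0.8]
grip_width: 0.0853
time_s: 1.15
tcp_pos: [0.1149, -0.512, 0.231]
orientation: [0.03, 1.571, -0.029]
force: [-0.4, -0.1, -0.6]
grip_width: 0.0853
tcp [ 0.1149 -0.512   0.231 ] t 1.15 F [-0.4 -0.1 -0.6] w 0.0853 q [-1.35  0.26 -0.14  1.17  0.    0.26]
R [[-0.0, 0.037, 0.999], [0.001, 0.999, -0.037], [-1.0, 0.001, -0.0]]
tool shift mm [ 61.5 797.3 411.8]
spin 0.16 0.16
```

```bash
python3 -m inch '[{"hand":1,"linear":[0,0.04,0.0206],"spin":0},{"hand":1,"linear":[0,0.04,0.0206],"spin":0},{"hand":1,"linear":[0,0.04,0.0206],"spin":0},{"hand":1,"linear":[0,0.04,0.0206],"spin":0},{"hand":1,"linear":[0,0.04,0.0206],"spin":0}]'
python3 -m inch '[{"hand":1,"linear":[0,0.04,0.0206],"spin":0},{"hand":1,"linear":[0,0.04,0.0206],"spin":0},{"hand":1,"linear":[0,0.04,0.0206],"spin":0},{"hand":1,"linear":[0,0.04,0.0206],"spin":0},{"hand":1,"linear":[0,0.04,0.0206],"spin":0}]'
python3 -m inch '[{"hand":1,"linear":[0,0.04,0.0206],"spin":0},{"hand":1,"linear":[0,0.04,0.0206],"spin":0},{"hand":1,"linear":[0,0.04,0.0206],"spin":0},{"hand":1,"linear":[0,0.04,0.0206],"spin":0},{"hand":1,"linear":[0,0.04,0.0206],"spin":0}]'
python3 -m inch '[{"hand":1,"linear":[0,0.04,0.0206],"spin":0},{"hand":1,"linear":[0,0.04,0.0206],"spin":0},{"hand":1,"linear":[0,0,0],"spin":0},{"hand":1,"linear":[0,0,0],"spin":0}]'
python3 - <<'E'
from h import *
rel([0.556,0.2695,0.17],[1,-.04])
from plant import eyes
d=eyes.get_image("wrist"); np.savez("wrist1.npz",**d); cv2.imwrite("pics/wrist1.png",d["image"][:,:,::-1])
E
```

```text
time_s: 1.65
tcp_pos: [0.2257, -0.3146, 0.2312]
orientation: [0.032, 1.57, -0.032]
force: [1.4, 0.7, 0.3]
grip_width: 0.0854
time_s: 2.15
tcp_pos: [0.336, -0.1184, 0.2315]
orientation: [0.032, 1.57, -0.032]
force: [-0.2, -0.4, -0.0]
grip_width: 0.0854
time_s: 2.65
tcp_pos: [0.4463, 0.0779, 0.2313]
orientation: [0.031, 1.57, -0.032]
force: [-0.3, -0.2, 0.5]
grip_width: 0.0854
time_s: 3.05
tcp_pos: [0.4897, 0.155, 0.2306]
orientation: [0.028, 1.572, -0.03]
force: [-1.0, -0.9, 0.0]
grip_width: 0.0855
tcp [0.4897 0.155  0.2306] t 3.05 F [-1.  -0.9  0. ] w 0.0855 q [ 0.31  0.24 -0.16  1.17 -0.    1.91]
R [[-0.001, 0.037, 0.999], [-0.001, 0.999, -0.037], [-1.0, -0.001, -0.001]]
tool shift mm [ 60.4 116.9  62. ]
spin 0.16 0.16
```

View pics/wrist1.png

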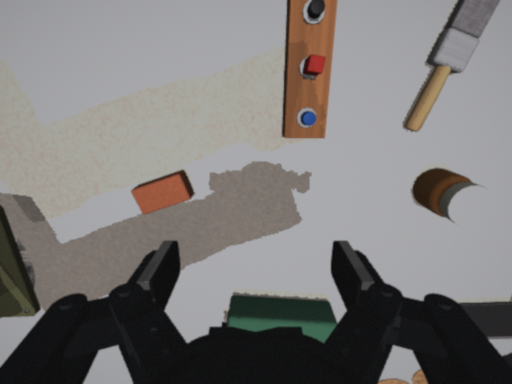

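The wrist view shows the rack at the upper right, with the red head at about (315,63) and its flange at about (310,68). I'll move closer and measure from the wrist camera.

```bash
python3 -m inch '[{"hand":1,"linear":[0.01,0.02,0.02],"spin":0},{"hand":1,"linear":[0.01,0.02,0.02],"spin":0},{"hand":1,"linear":[0.01,0.02,0.022],"spin":0},{"hand":1,"linear":[0,0,0],"spin":0},{"hand":1,"linear":[0,0,0],"spin":0}]'
python3 - <<'E'
from h import *
from plant import eyes
rel([0.556,0.2695,0.17],[1,-.04])
d=eyes.get_image("wrist"); np.savez("wrist2.npz",**d)
im=d["image"][:,:,::-1].copy()
cv2.imwrite("pics/wrist2.png",cv2.resize(im[60:230,180:340],None,fx=3.5,fy=3.5,interpolation=cv2.INTER_CUBIC))
hs=cv2.cvtColor(d["image"],cv2.COLOR_RGB2HSV)
m=((hs[...,0]<6)|(hs[...,0]>172))&(hs[...,1]>150)&(hs[...,2]>80)
m[:, :180]=0;m[:,340:]=0
cn=max(cv2.findContours(m.astype(np.uint8),0,2)[0],key=cv2.contourArea); print(cv2.minAreaRect(cn))
print(w2p(d,[[.556,.2695,.078],[.556,.2695,.044]]))
E
```

```text
time_s: 3.6
tcp_pos: [0.5533, 0.2106, 0.2009]
orientation: [0.03, 1.572, -0.032]
force: [0.3, -0.9, 1.3]
grip_width: 0.0854
tcp [0.5533 0.2106 0.2009] t 3.6 F [ 0.3 -0.9  1.3] w 0.0854 q [ 0.36  0.39 -0.03  1.16 -0.    1.97]
R [[-0.002, 0.039, 0.999], [-0.001, 0.999, -0.039], [-1.0, -0.001, -0.002]]
tool shift mm [30.9 59.   0.4]
spin 0.06 0.06
((255.21543884277344, 124.27693176269531), (15.380306243896484, 16.620655059814453), 7.125016689300537)
[[257.57013467 123.78394314]
 [257.37845405 121.00382931]]
```

View pics/wrist2.png

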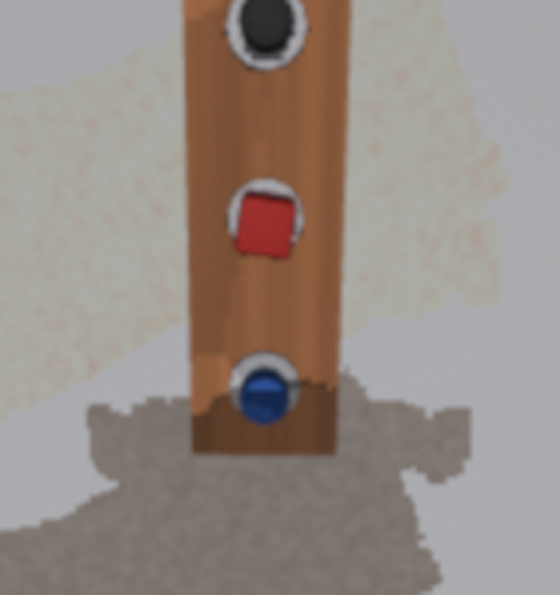

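The wrist view shows the red head at about (255,124), turned about 7° from the jaws, with its flange behind it. I'll compute the position and yaw.

```bash
python3 - <<'E'
from h import *
d=load("wrist2.npz")
print(ray(d,(255.2,124.2),.078))
c=lambda X,Y:((X+.5)/3.5-.5+180,(Y+.5)/3.5-.5+60)
P=ray(d,[c(241,192),c(297,201),c(290,258),c(234,248)],.078); print(P.round(4),P.mean(0)); e=P[1]-P[0]; f=P[2]-P[3]; print(np.degrees([np.arctan2(e[1],e[0]),np.arctan2(f[1],f[0])]))
for q in [(266,217),(267,27),(265,389)]: print(ray(d,c(*q),.044).round(4))
E
```

```text
[[0.55368135 0.26919361 0.078     ]]
[[0.5476 0.2785 0.078 ]
 [0.5629 0.2756 0.078 ]
 [0.5605 0.2601 0.078 ]
 [0.5449 0.2635 0.078 ]] [0.55398516 0.26943233 0.078     ]
[-11.01231114 -12.15428549]
[[0.5541 0.2689 0.044 ]]
[[0.5564 0.3232 0.044 ]]
[[0.5516 0.2134 0.044 ]]
```

```bash
python3 -m inch '[{"hand":1,"linear":[0.02,0.0293,0],"spin":0},{"hand":1,"linear":[0.02,0.0293,0],"spin":0},{"hand":1,"linear":[0.02,0,0],"spin":8.5},{"hand":1,"linear":[0.02,0,0],"spin":0.8},{"hand":1,"linear":[0,0,0],"spin":0}]'
python3 - <<'E'
from h import *
rel([0.555,0.2693,0.050],[np.cos(np.radians(-11.5)),np.sin(np.radians(-11.5))])
E
```

```text
time_s: 4.15
tcp_pos: [0.5535, 0.2686, 0.1194]
orientation: [0.155, 1.57, -0.16]
force: [-1.0, -0.1, 0.4]
grip_width: 0.0854
tcp [0.5535 0.2686 0.1194] t 4.15 F [-1.  -0.1  0.4] w 0.0854 q [ 0.45  0.48 -0.1   1.   -0.    2.22]
R [[-0.005, 0.199, 0.98], [-0.003, 0.98, -0.199], [-1.0, -0.004, -0.004]]
tool shift mm [69.4  1.3  1.7]
spin 0.03 0.03
```

```bash
python3 -m inch '[{"hand":1,"linear":[0.02,0.001,0.0015],"spin":0},{"hand":1,"linear":[0.02,0,0],"spin":0},{"hand":1,"linear":[0.02,0,0],"spin":0},{"hand":1,"linear":[0.009,0,0],"spin":0},{"hand":1,"linear":[0,0,0],"spin":0}]'
python3 - <<'E'
from h import *
rel([0.555,0.2693,0.050],[np.cos(np.radians(-11.5)),np.sin(np.radians(-11.5))])
from plant import eyes
d=eyes.get_image("wrist"); cv2.imwrite("pics/wrist3.png",d["image"][:,:,::-1])
E
```

```text
time_s: 4.65
tcp_pos: [0.5572, 0.2703, 0.0523]
orientation: [0.156, 1.566, -0.158]
force: [-0.4, 0.1, -1.0]
grip_width: 0.0855
tcp [0.5572 0.2703 0.0523] t 4.65 F [-0.4  0.1 -1. ] w 0.0855 q [ 0.45  0.54 -0.19  0.85 -0.    2.22]
R [[-0.001, 0.199, 0.98], [-0.001, 0.98, -0.199], [-1.0, -0.001, -0.001]]
tool shift mm [ 2.3 -1.4 -2. ]
spin 0.05 0.05
```

View pics/wrist3.png

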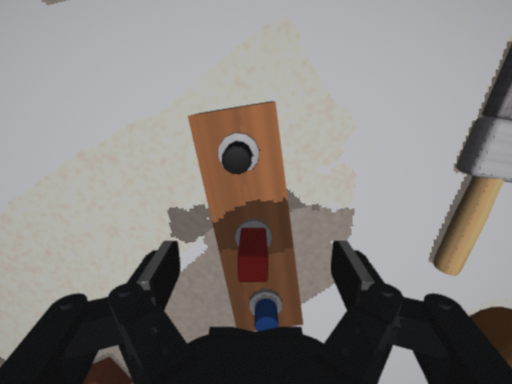

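The head is centred between the fingers (head column ~253, finger midpoint ~256) and square to them. I'll make a small correction and close.

```bash
python3 -m inch '[{"hand":1,"linear":[0,-0.001,-0.0015],"spin":0},{"hand":0.4,"linear":[0,0,0],"spin":0},{"hand":0.25,"linear":[0,0,0],"spin":0},{"hand":0.2,"linear":[0,0,0],"spin":0},{"hand":0,"linear":[0,0,0],"spin":0}]' 40
python3 -m inch '[{"hand":0,"linear":[0,0,0],"spin":0},{"hand":0,"linear":[0,0,0],"spin":0},{"hand":0,"linear":[0,0,0],"spin":0},{"hand":0,"linear":[0,0,0],"spin":0}]' 60
python3 - <<'E'
from h import *
rel([0.555,0.2693,0.050],[np.cos(np.radians(-11.5)),np.sin(np.radians(-11.5))])
E
```

```text
time_s: 5.2
tcp_pos: [0.5564, 0.2708, 0.0525]
orientation: [0.156, 1.565, -0.156]
force: [0.3, 0.3, -0.4]
grip_width: 0.0286
time_s: 5.6
tcp_pos: [0.5566, 0.2708, 0.0526]
orientation: [0.157, 1.565, -0.156]
force: [-0.5, 0.8, 2.0]
grip_width: 0.0147
tcp [0.5566 0.2708 0.0526] t 5.6 F [-0.5  0.8  2. ] w 0.0147 q [ 0.45  0.54 -0.19  0.84  0.    2.22]
R [[0.001, 0.198, 0.98], [0.0, 0.98, -0.198], [-1.0, 0.0, 0.0]]
tool shift mm [ 2.5 -1.8 -1.2]
spin 0.09 0.09
```

```bash
python3 -m inch '[{"hand":0,"linear":[-0.01,0,0],"spin":0},{"hand":0,"linear":[-0.015,0,0],"spin":0},{"hand":0,"linear":[-0.02,0,0],"spin":0},{"hand":0,"linear":[-0.03,0,0],"spin":0},{"hand":0,"linear":[-0.03,0,0],"spin":0}]'
python3 -m inch '[{"hand":0,"linear":[-0.03,0,0],"spin":0},{"hand":0,"linear":[0,0,0],"spin":-8.5},{"hand":0,"linear":[0,0,0],"spin":-8.5},{"hand":0,"linear":[0,0,0],"spin":-8.5},{"hand":0,"linear":[0,0,0],"spin":-8.5}]'
python3 -m inch '[{"hand":0,"linear":[0,0,0],"spin":-8.5},{"hand":0,"linear":[0,0,0],"spin":-8.5},{"hand":0,"linear":[0,0,0],"spin":-8.5},{"hand":0,"linear":[0,0,0],"spin":-8.5},{"hand":0,"linear":[0,0,0],"spin":-8.5}]'
python3 -m inch '[{"hand":0,"linear":[0,0,0],"spin":-8.5},{"hand":0,"linear":[0,0,0],"spin":-8.5},{"hand":0,"linear":[0,0,0],"spin":-8.5},{"hand":0,"linear":[0,0,0],"spin":0},{"hand":0,"linear":[0,0,0],"spin":0}]'
python3 - <<'E'
from h import *
rel([0.472,-0.167,0.187],[0,1])
from plant import eyes
for n in ["scene","wrist"]:
    d=eyes.get_image(n); cv2.imwrite(f"pics/{n}4.png",d["image"][:,:,::-1]); np.savez(n+"4.npz",**d)
E
```

```text
time_s: 6.1
tcp_pos: [0.5555, 0.2702, 0.1581]
orientation: [0.156, 1.567, -0.157]
force: [0.9, 0.3, -0.4]
grip_width: 0.0151
time_s: 6.6
tcp_pos: [0.5559, 0.2704, 0.1876]
orientation: [-0.314, 1.549, 0.314]
force: [-0.8, -0.1, -0.5]
grip_width: 0.0148
time_s: 7.1
tcp_pos: [0.5559, 0.2704, 0.1875]
orientation: [-0.888, 1.383, 0.888]
force: [-0.2, -0.8, -0.7]
grip_width: 0.0154
time_s: 7.6
tcp_pos: [0.5561, 0.2705, 0.1874]
orientation: [-1.214, 1.206, 1.215]
force: [0.4, 0.2, -1.3]
grip_width: 0.0145
tcp [0.5561 0.2705 0.1874] t 7.6 F [ 0.4  0.2 -1.3] w 0.0145 q [ 0.45  0.44  0.02  1.15 -0.    0.45]
R [[-0.0, -1.0, -0.007], [-0.0, -0.007, 1.0], [-1.0, 0.0, -0.0]]
tool shift mm [   0.5   87.2 -436.9]
spin 0.41 0.41
```

View pics/scene4.png

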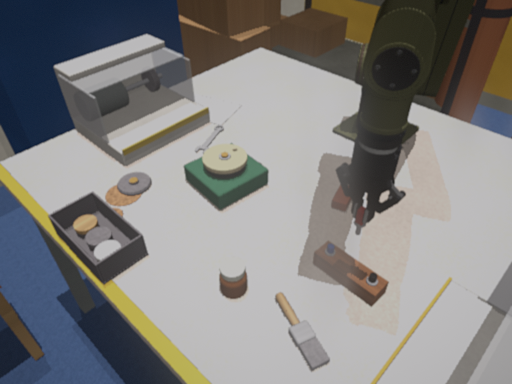

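View pics/wrist4.png

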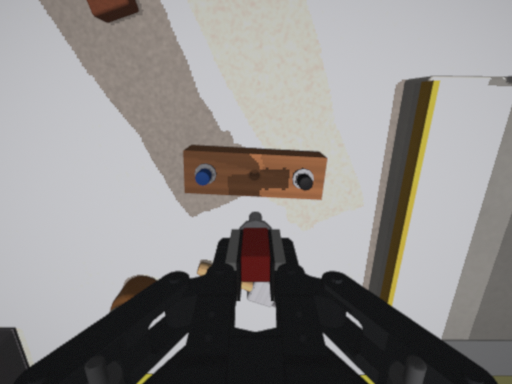

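The pin is held, with its tip at about (255,215) in the wrist view, and the black and blue pins are still in place. I'll carry it to the lap.

```bash
python3 -m inch '[{"hand":0,"linear":[0,0.008,-0.04],"spin":0},{"hand":0,"linear":[0,0.008,-0.04],"spin":0},{"hand":0,"linear":[0,0.008,-0.04],"spin":0},{"hand":0,"linear":[0,0.008,-0.04],"spin":0},{"hand":0,"linear":[0,0.008,-0.04],"spin":0}]'
python3 -m inch '[{"hand":0,"linear":[0,0.008,-0.04],"spin":0},{"hand":0,"linear":[0,0.008,-0.04],"spin":0},{"hand":0,"linear":[0,0.008,-0.04],"spin":0},{"hand":0,"linear":[0,0.008,-0.04],"spin":0},{"hand":0,"linear":[0,0.008,-0.04],"spin":0}]'
python3 -m inch '[{"hand":0,"linear":[0,0.002,-0.036],"spin":0},{"hand":0,"linear":[0.02,0,0],"spin":0},{"hand":0,"linear":[0,0,0],"spin":0},{"hand":0,"linear":[0,0,0],"spin":0}]'
python3 - <<'E'
from h import *
rel([0.4755,-0.1665,0.16],[0,1])
from plant import eyes
for n in ["top","scene","wrist"]:
    d=eyes.get_image(n); cv2.imwrite(f"pics/{n}5.png",d["image"][:,:,::-1]); np.savez(n+"5.npz",**d)
    if n=="scene": cv2.imwrite("pics/scene5c.png",cv2.resize(d["image"][90:200,180:290,::-1],None,fx=5,fy=5,interpolation=cv2.INTER_CUBIC))
E
```

```text
time_s: 8.2
tcp_pos: [0.5178, 0.0688, 0.1875]
orientation: [-1.216, 1.205, 1.216]
force: [0.9, 0.2, -0.4]
grip_width: 0.0148
time_s: 8.7
tcp_pos: [0.4799, -0.1317, 0.1876]
orientation: [-1.216, 1.205, 1.215]
force: [0.1, 0.5, -1.2]
grip_width: 0.0151
time_s: 9.1
tcp_pos: [0.4781, -0.1658, 0.1672]
orientation: [-1.215, 1.205, 1.218]
force: [1.2, 0.9, -0.8]
grip_width: 0.015
tcp [ 0.4781 -0.1658  0.1672] t 9.1 F [ 1.2  0.9 -0.8] w 0.015 q [-0.33  0.27 -0.3   1.    0.   -0.34]
R [[-0.001, -1.0, -0.01], [0.001, -0.01, 1.0], [-1.0, 0.001, 0.001]]
tool shift mm [ 7.2  2.6 -0.7]
spin 0.55 0.55
```

View pics/wrist5.png

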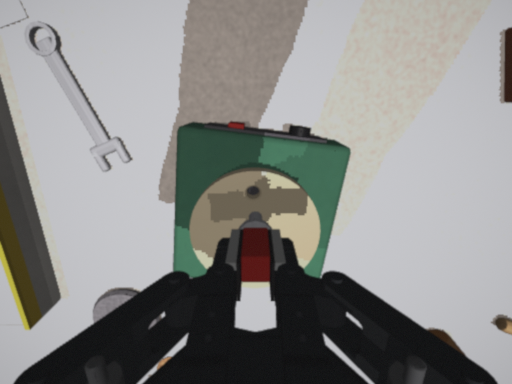

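View pics/scene5c.png

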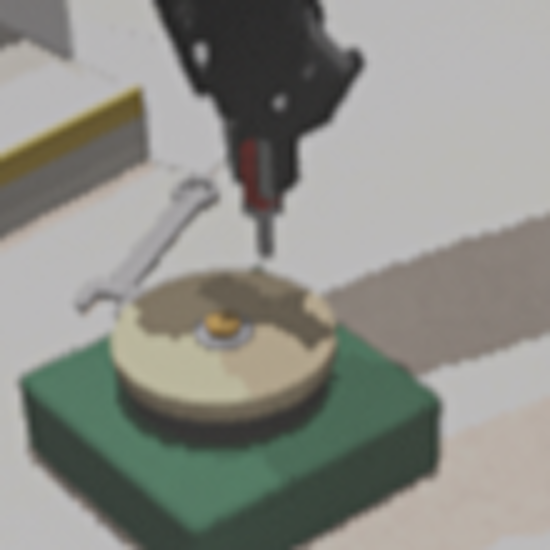

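In the wrist view the hole is at about (253,190) and the pin tip at about (255,214). I'll compare both against the model.

```bash
python3 - <<'E'
from h import *
d=load("wrist5.npz"); cv2.imwrite("pics/w5c.png",cv2.resize(d["image"][165:245,215:295,::-1],None,fx=7,fy=7,interpolation=cv2.INTER_CUBIC))
tip=[.4781,-.1658,.1672-.0426]
print("tip pred",w2p(d,tip)); print("hole ray", ray(d,(253,190),.0925), "pred", w2p(d,[[.4755,-.1665,.0925]]))
E
```

```text
tip pred [[255.63361132 214.57988548]]
hole ray [[ 0.46934116 -0.16812337  0.0925    ]] pred [[254.79463751 196.69045787]]
```

View pics/w5c.png

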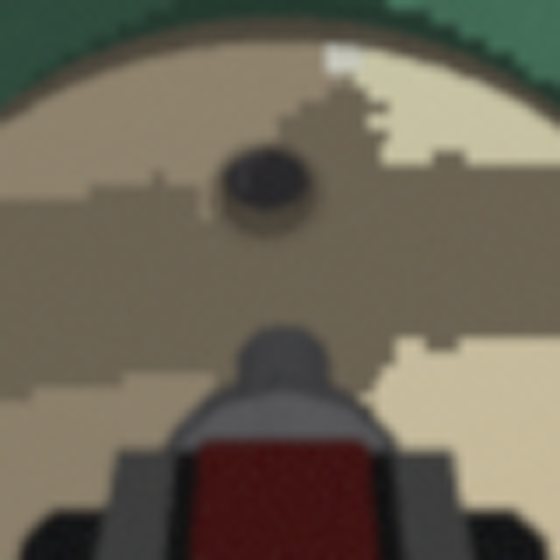

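```bash
python3 - <<'E'
from h import *
from scipy.optimize import least_squares
def fit(P,r=None):
    f=lambda p:np.hypot(P[:,0]-p[0],P[:,1]-p[1])-(r or p[2])
    s=least_squares(f,[*P[:,:2].mean(0),.06],loss="soft_l1",f_scale=.001); return s.x.round(4),np.abs(f(s.x)).mean().round(5)
d=load("wrist5.npz")
c=lambda X,Y:((X+.5)/7-.5+215,(Y+.5)/7-.5+165)
# pale edge points read in the crop
E=[c(5,118),c(60,85),c(120,62),c(180,48),c(270,42),c(360,50),c(420,66),c(480,90),c(555,135)]
P=ray(d,E,.0925); print("wrist lap",fit(P),fit(P,.06)); print("hole",ray(d,c(267,191),.0925))
T=d["camera_from_world"]
def pt(d,u,v):
    z=d["depth"][v,u]; k=np.array([(u-d["cx"])/d["fx"]*z,-(v-d["cy"])/d["fy"]*z,-z]); T=d["camera_from_world"]; return T[:3,:3].T@(k-T[:3,3])
for uv in [(235,185),(290,190),(260,185),(220,160),(100,250)]: print("w",uv,pt(d,*uv).round(4))
t=load("top0.npz")
for uv in [(305,205),(330,200),(318,222),(290,190),(345,230),(250,220)]: print("t",uv,pt(t,*uv).round(4))
s=load("scene0.npz")
for uv in [(215,150),(240,165),(225,170),(200,180),(300,180)]: print("s",uv,pt(s,*uv).round(4))
# top: lap circle by edge
hsv=cv2.cvtColor(t["image"],cv2.COLOR_RGB2HSV); g=((hsv[...,0]>45)&(hsv[...,0]<90)&(hsv[...,1]>70))
yy,xx=np.mgrid[:384,:512]; m=(~g&(np.hypot(xx-317,yy-211)<27)).astype(np.uint8)
cn=max(cv2.findContours(m,0,1)[0],key=cv2.contourArea)[:,0]; P=ray(t,cn,.0925); print("top lap",fit(P),fit(P,.06))
hb=(hsv[...,0]>15)&(hsv[...,0]<35)&(hsv[...,1]>80)&(np.hypot(xx-317,yy-211)<6); print("nut",hb.sum(),ray(t,(xx[hb].mean(),yy[hb].mean()),.1005))
hs=cv2.cvtColor(s["image"],cv2.COLOR_RGB2HSV); hb=(hs[...,1]>95)&(hs[...,0]<30)&(np.hypot(xx-224,yy-155)<7); print("s nut",hb.sum(),ray(s,(xx[hb].mean(),yy[hb].mean()),.1005))
E
```

```text
wrist lap (array([ 0.5103, -0.168 ,  0.0584]), np.float64(8e-05)) (array([ 0.512, -0.168,  0.06 ]), np.float64(0.00011))
hole [[ 0.47104804 -0.16835583  0.0925    ]]
w (235, 185) [ 0.4652 -0.1837  0.0918]
w (290, 190) [ 0.4693 -0.136   0.0916]
w (260, 185) [ 0.4652 -0.1621  0.0911]
w (220, 160) [ 0.4511 -0.2005  0.0572]
w (100, 250) [ 5.886e-01 -3.726e-01 -5.000e-04]
t (305, 205) [ 0.5296 -0.1353  0.0941]
t (330, 200) [ 0.5413 -0.1994  0.0924]
t (318, 222) [ 0.4859 -0.1669  0.0927]
t (290, 190) [ 0.5732 -0.1008  0.0573]
t (345, 230) [ 0.4649 -0.2411  0.0591]
t (250, 220) [ 0.4975  0.0099 -0.0038]
s (215, 150) [ 0.5111 -0.2068  0.0898]
s (240, 165) [ 0.5147 -0.1057  0.0932]
s (225, 170) [ 0.552  -0.1233  0.0889]
s (200, 180) [ 0.5978 -0.1741  0.0545]
s (300, 180) [ 0.3679 -0.0178  0.0023]
top lap (array([ 0.515 , -0.165 ,  0.0603]), np.float64(0.00062)) (array([ 0.515, -0.165,  0.06 ]), np.float64(0.00067))
nut 38 [[ 0.51496147 -0.16452936  0.1005    ]]
s nut 21 [[ 0.51766796 -0.16217591  0.1005    ]]
```

```bash
python3 -m inch '[{"hand":0,"linear":[0.009,0.004,-0.001],"spin":0},{"hand":0,"linear":[0.009,0,0],"spin":0},{"hand":0,"linear":[0.008,0,0],"spin":0},{"hand":0,"linear":[0,0,0],"spin":0},{"hand":0,"linear":[0,0,0],"spin":0}]'
python3 - <<'E'
from h import *
rel([0.474,-0.167,0.14])
from plant import eyes
for n,(x,y,w,h) in dict(wrist=(215,165,80,80),scene=(190,115,75,60),top=(280,170,75,75)).items():
    d=eyes.get_image(n); np.savez(n+"6.npz",**d)
    cv2.imwrite(f"pics/{n}6.png",cv2.resize(d["image"][y:y+h,x:x+w,::-1],None,fx=7,fy=7,interpolation=cv2.INTER_CUBIC))
d=load("wrist6.npz"); 
from plant import bot
p=bot.read_state()["tcp_pos"]; print(w2p(d,p-[0,0,.0426]), (w2p(d,p-[0,0,.0426])-[215,165])*7)
E
```

```text
time_s: 9.75
tcp_pos: [0.4745, -0.1671, 0.1408]
orientation: [-1.216, 1.205, 1.218]
force: [0.1, -0.3, -0.5]
grip_width: 0.0143
tcp [ 0.4745 -0.1671  0.1408] t 9.75 F [ 0.1 -0.3 -0.5] w 0.0143 q [-0.34  0.28 -0.36  0.93  0.   -0.35]
R [[-0.001, -1.0, -0.01], [0.0, -0.01, 1.0], [-1.0, 0.001, 0.0]]
tool shift mm [0.8 0.5 0.1]
[[255.44755954 217.47284878]] [[283.13291675 367.30994147]]
```

View pics/wrist6.png

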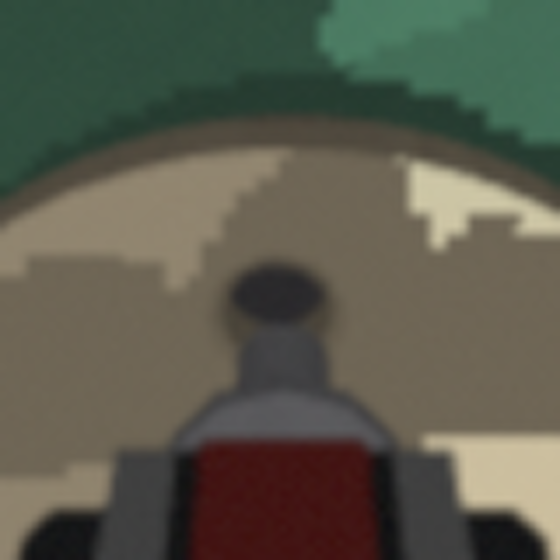

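View pics/scene6.png

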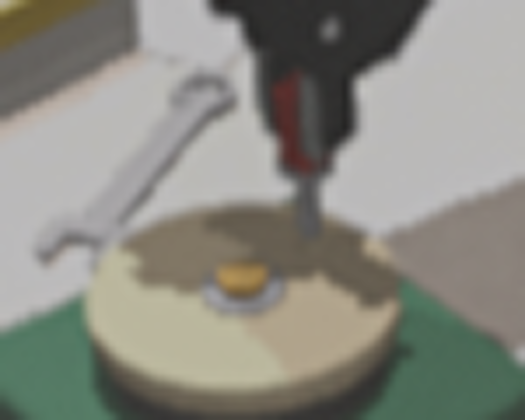

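The hole mouth in the crop is centred near (277,314) and the tip at about (284,355). I'll compute the relative offset with rays.

```bash
python3 - <<'E'
from h import *
d=load("wrist6.npz"); c=lambda X,Y:((X+.5)/7-.5+215,(Y+.5)/7-.5+165)
print("hole",ray(d,c(277,314),.0925)); 
for y in (350,355,360): print("tip",ray(d,c(284,y),.0982))
s=load("scene6.npz"); q=w2p(s,[[.4745,-.1671,.0982],[.474,-.167,.0925]]); print("scene tip pred crop",(q-[190,115]+.5)*7)
E
```

```text
hole [[ 0.47127735 -0.16840416  0.0925    ]]
tip [[ 0.4730742  -0.16761108  0.0982    ]]
tip [[ 0.47366605 -0.16760454  0.0982    ]]
tip [[ 0.47425901 -0.16759798  0.0982    ]]
scene tip pred crop [[315.2605644  230.91383645]
 [317.02395975 242.43993492]]
```

View pics/top6.png

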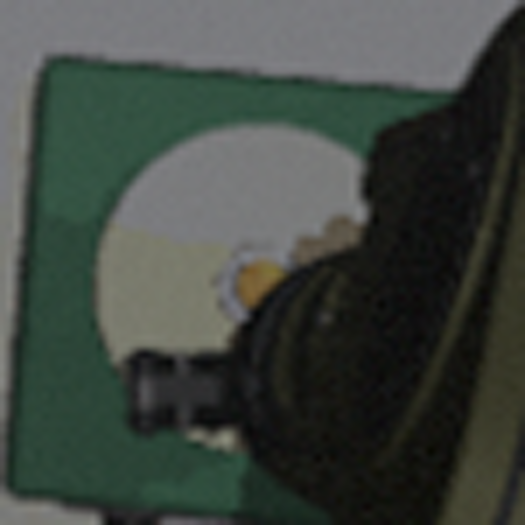

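```bash
python3 -m inch '[{"hand":0,"linear":[0,0.0013,-0.0006],"spin":0},{"hand":0,"linear":[0.002,0,0],"spin":0},{"hand":0,"linear":[0.002,0,0],"spin":0},{"hand":0,"linear":[0.002,0,0],"spin":0},{"hand":0,"linear":[0,0,0],"spin":0}]'
python3 -m inch '[{"hand":0,"linear":[0.001,0,0],"spin":0},{"hand":0,"linear":[0.001,0,0],"spin":0},{"hand":0,"linear":[0,0,0],"spin":0}]'
```

```text
time_s: 10.4
tcp_pos: [0.4732, -0.1677, 0.1349]
orientation: [-1.216, 1.205, 1.217]
force: [0.6, -0.1, -1.1]
grip_width: 0.0145
time_s: 10.7
tcp_pos: [0.4734, -0.1678, 0.1332]
orientation: [-1.217, 1.204, 1.217]
force: [0.4, 0.2, -0.5]
grip_width: 0.0146
```

```bash
python3 -m inch '[{"hand":0,"linear":[0.001,0,0],"spin":0},{"hand":0,"linear":[0.001,0,0],"spin":0},{"hand":0,"linear":[0,0,0],"spin":0}]'
python3 -m inch '[{"hand":0,"linear":[0.001,0,0],"spin":0},{"hand":0,"linear":[0.001,0,0],"spin":0},{"hand":0,"linear":[0,0,0],"spin":0}]'
```

```text
time_s: 11.0
tcp_pos: [0.4734, -0.1678, 0.1312]
orientation: [-1.217, 1.204, 1.217]
force: [-0.1, -1.0, -0.9]
grip_width: 0.0145
time_s: 11.3
tcp_pos: [0.4734, -0.1678, 0.1291]
orientation: [-1.217, 1.204, 1.217]
force: [-0.6, 0.2, -1.5]
grip_width: 0.0156
```

```bash
python3 -m inch '[{"hand":0,"linear":[0.0015,0,0],"spin":0},{"hand":0,"linear":[0.0015,0,0],"spin":0},{"hand":0,"linear":[0.0015,0,0],"spin":0},{"hand":0,"linear":[0,0,0],"spin":0}]'
python3 -m inch '[{"hand":0,"linear":[0.0007,0,0],"spin":0},{"hand":0,"linear":[0,0,0],"spin":0}]'
python3 -m inch '[{"hand":0,"linear":[0.0007,0,0],"spin":0},{"hand":0,"linear":[0,0,0],"spin":0}]'
```

```text
time_s: 11.7
tcp_pos: [0.4733, -0.1677, 0.1245]
orientation: [-1.216, 1.204, 1.217]
force: [0.8, -0.5, -0.7]
grip_width: 0.0147
time_s: 11.9
tcp_pos: [0.4735, -0.1678, 0.1241]
orientation: [-1.217, 1.204, 1.217]
force: [0.2, -0.1, -1.3]
grip_width: 0.0149
time_s: 12.1
tcp_pos: [0.4735, -0.1678, 0.1233]
orientation: [-1.217, 1.204, 1.217]
force: [0.3, 1.1, -1.9]
grip_width: 0.0145
```

```bash
python3 -m inch '[{"hand":0,"linear":[0.0007,0,0],"spin":0},{"hand":0,"linear":[0,0,0],"spin":0}]'
python3 -m inch '[{"hand":0,"linear":[0.0005,0,0],"spin":0},{"hand":0,"linear":[0,0,0],"spin":0}]'
```

```text
time_s: 12.3
tcp_pos: [0.4735, -0.1678, 0.1226]
orientation: [-1.217, 1.204, 1.217]
force: [-0.6, 1.2, -0.9]
grip_width: 0.0148
time_s: 12.5
tcp_pos: [0.4736, -0.1678, 0.1225]
orientation: [-1.217, 1.204, 1.217]
force: [-1.0, -0.2, 0.8]
grip_width: 0.0149
```

```bash
python3 -m inch '[{"hand":0,"linear":[0.0007,0,0],"spin":0},{"hand":0,"linear":[0,0,0],"spin":0}]'
python3 -m inch '[{"hand":0,"linear":[0.0007,0,0],"spin":0},{"hand":0,"linear":[0,0,0],"spin":0}]'
```

```text
time_s: 12.7
tcp_pos: [0.4737, -0.1679, 0.1224]
orientation: [-1.217, 1.204, 1.216]
force: [-3.1, -0.4, 6.4]
grip_width: 0.0148
time_s: 12.9
tcp_pos: [0.4737, -0.1679, 0.1223]
orientation: [-1.218, 1.204, 1.216]
force: [-3.6, 0.9, 10.2]
grip_width: 0.0145
```

Contact was felt at TCP z of about 0.1225, which matches the faceplate, at roughly 6 N/mm. I'll ease the lean slightly and work out the arc.

```bash
python3 -m inch '[{"hand":0,"linear":[-0.0004,0.0003,0],"spin":0},{"hand":0,"linear":[0,0,0],"spin":0}]'
python3 - <<'E'
import numpy as np
from h import *
rel([.4737,-.1679,.1223])
a0=np.pi+.048; R=np.array([[-1,-.01],[-.01,1]]) # rows: tool y,z in world
ph=np.arange(0,.85,.05); P=.04*np.c_[np.cos(a0+ph),np.sin(a0+ph)]; D=np.diff(P,axis=0)@R.T*1000
for p,d in zip(ph[1:],D): print(p.round(2),"tool y,z mm",d.round(2), "xy rel start")
E
```

```text
time_s: 13.1
tcp_pos: [0.4736, -0.1679, 0.1224]
orientation: [-1.218, 1.203, 1.216]
force: [-2.3, 1.7, 7.7]
grip_width: 0.0149
tcp [ 0.4736 -0.1679  0.1224] t 13.1 F [-2.3  1.7  7.7] w 0.0149 q [-0.34  0.29 -0.39  0.88  0.   -0.35]
R [[0.002, -1.0, -0.01], [-0.0, -0.01, 1.0], [-1.0, -0.002, -0.0]]
tool shift mm [ 0.1 -0.1 -0. ]
0.05 tool y,z mm [-0.13 -2.  ] xy rel start
0.1 tool y,z mm [-0.23 -1.99] xy rel start
0.15 tool y,z mm [-0.32 -1.97] xy rel start
0.2 tool y,z mm [-0.42 -1.95] xy rel start
0.25 tool y,z mm [-0.52 -1.93] xy rel start
0.3 tool y,z mm [-0.62 -1.9 ] xy rel start
0.35 tool y,z mm [-0.71 -1.87] xy rel start
0.4 tool y,z mm [-0.8  -1.83] xy rel start
0.45 tool y,z mm [-0.89 -1.79] xy rel start
0.5 tool y,z mm [-0.98 -1.74] xy rel start
0.55 tool y,z mm [-1.07 -1.69] xy rel start
0.6 tool y,z mm [-1.15 -1.64] xy rel start
0.65 tool y,z mm [-1.23 -1.58] xy rel start
0.7 tool y,z mm [-1.31 -1.51] xy rel start
0.75 tool y,z mm [-1.38 -1.45] xy rel start
0.8 tool y,z mm [-1.45 -1.37] xy rel start
```

```bash
python3 -m inch '[{"hand":0,"linear":[0,-0.00005,-0.001],"spin":0},{"hand":0,"linear":[0,-0.00005,-0.001],"spin":0},{"hand":0,"linear":[0,-0.0001,-0.001],"spin":0},{"hand":0,"linear":[0,-0.0001,-0.001],"spin":0},{"hand":0,"linear":[0,0,0],"spin":0}]'
```

```text
time_s: 13.6
tcp_pos: [0.4737, -0.169, 0.1223]
orientation: [-1.214, 1.198, 1.22]
force: [-1.6, 8.4, 10.9]
grip_width: 0.0147
```

```bash
python3 -m inch '[{"hand":0,"linear":[-0.0008,0,0],"spin":0},{"hand":0,"linear":[0,0,0],"spin":0}]'
python3 -m inch '[{"hand":0,"linear":[0,-0.0001,-0.001],"spin":0},{"hand":0,"linear":[0,0,0],"spin":0}]'
python3 -c "
from h import *
rel([.4737,-.1679,.1223])
from plant import bot; print(bot.read_state()['ft_torque'])"
```

```text
time_s: 13.8
tcp_pos: [0.4736, -0.1707, 0.1224]
orientation: [-1.216, 1.202, 1.218]
force: [-1.7, 4.8, 6.4]
grip_width: 0.0147
time_s: 14.0
tcp_pos: [0.4737, -0.1715, 0.1224]
orientation: [-1.215, 1.201, 1.218]
force: [-1.5, 5.5, 6.3]
grip_width: 0.0147
tcp [ 0.4737 -0.1715  0.1224] t 14.0 F [-1.5  5.5  6.3] w 0.0147 q [-0.35  0.3  -0.39  0.89  0.   -0.36]
R [[0.0, -1.0, -0.011], [0.003, -0.011, 1.0], [-1.0, -0.001, 0.003]]
tool shift mm [ 0.1 -0.1  3.6]
[1.36438248 0.34541473 0.00604739]
```

```bash
python3 -m inch '[{"hand":0,"linear":[0,-0.0002,-0.001],"spin":0},{"hand":0,"linear":[0,-0.0002,-0.001],"spin":0},{"hand":0,"linear":[0,0,0],"spin":0}]'
python3 -m inch '[{"hand":0,"linear":[0,-0.0002,-0.001],"spin":0},{"hand":0,"linear":[0,-0.0002,-0.001],"spin":0},{"hand":0,"linear":[0,0,0],"spin":0}]'
```

```text
time_s: 14.3
tcp_pos: [0.474, -0.1735, 0.1224]
orientation: [-1.215, 1.201, 1.218]
force: [-1.7, 5.5, 7.1]
grip_width: 0.0149
time_s: 14.6
tcp_pos: [0.4744, -0.1756, 0.1223]
orientation: [-1.215, 1.202, 1.218]
force: [-0.9, 5.1, 6.1]
grip_width: 0.0148
```

```bash
python3 -m inch '[{"hand":0,"linear":[0,-0.0003,-0.001],"spin":0},{"hand":0,"linear":[0,-0.0003,-0.001],"spin":0},{"hand":0,"linear":[0,0,0],"spin":0}]'
python3 -m inch '[{"hand":0,"linear":[0,-0.0003,-0.001],"spin":0},{"hand":0,"linear":[0,-0.0003,-0.001],"spin":0},{"hand":0,"linear":[0,0,0],"spin":0}]'
```

```text
time_s: 14.9
tcp_pos: [0.475, -0.179, 0.1218]
orientation: [-1.217, 1.205, 1.217]
force: [-1.2, 1.4, 0.5]
grip_width: 0.0146
time_s: 15.2
tcp_pos: [0.4757, -0.1812, 0.1217]
orientation: [-1.217, 1.205, 1.217]
force: [1.0, 1.0, -1.8]
grip_width: 0.015
```

```bash
python3 -m inch '[{"hand":0,"linear":[0,-0.0003,-0.001],"spin":0},{"hand":0,"linear":[0,-0.0003,-0.001],"spin":0},{"hand":0,"linear":[0,0,0],"spin":0}]'
```

```text
time_s: 15.5
tcp_pos: [0.4763, -0.183, 0.1219]
orientation: [-1.217, 1.205, 1.217]
force: [0.0, 1.0, -1.2]
grip_width: 0.0151
```

The normal force vanished and z dropped 0.6 mm near y = -0.178, so the tip is over the hidden hole. I'll probe downward gently.

```bash
python3 -m inch '[{"hand":0,"linear":[0.0008,0,0],"spin":0},{"hand":0,"linear":[0,0,0],"spin":0}]'
python3 -m inch '[{"hand":0,"linear":[0.0008,0,0],"spin":0},{"hand":0,"linear":[0,0,0],"spin":0}]'
```

```text
time_s: 15.7
tcp_pos: [0.4763, -0.1829, 0.1213]
orientation: [-1.217, 1.205, 1.217]
force: [0.4, 1.3, -0.1]
grip_width: 0.0147
time_s: 15.9
tcp_pos: [0.4764, -0.1827, 0.1206]
orientation: [-1.217, 1.204, 1.217]
force: [-0.6, 2.7, 1.7]
grip_width: 0.0147
```

```bash
python3 -m inch '[{"hand":0,"linear":[0.0006,0.0001,0.0006],"spin":0},{"hand":0,"linear":[0,0,0],"spin":0}]'
python3 -m inch '[{"hand":0,"linear":[0.0006,0,0],"spin":0},{"hand":0,"linear":[0,0,0],"spin":0}]'
```

```text
time_s: 16.1
tcp_pos: [0.4763, -0.1822, 0.1199]
orientation: [-1.217, 1.204, 1.217]
force: [-1.2, 2.1, 1.6]
grip_width: 0.0146
time_s: 16.3
tcp_pos: [0.476, -0.182, 0.1189]
orientation: [-1.216, 1.204, 1.217]
force: [-0.8, 1.6, -0.9]
grip_width: 0.0149
```

```bash
python3 -m inch '[{"hand":0,"linear":[0.001,0.0001,0.0003],"spin":0},{"hand":0,"linear":[0,0,0],"spin":0}]'
python3 -m inch '[{"hand":0,"linear":[0.001,0,0],"spin":0},{"hand":0,"linear":[0,0,0],"spin":0}]'
python3 -m inch '[{"hand":0,"linear":[0.001,0,0],"spin":0},{"hand":0,"linear":[0,0,0],"spin":0}]'
```

```text
time_s: 16.5
tcp_pos: [0.476, -0.1819, 0.1178]
orientation: [-1.216, 1.205, 1.217]
force: [-0.7, 1.3, -1.7]
grip_width: 0.0146
time_s: 16.7
tcp_pos: [0.476, -0.1818, 0.1169]
orientation: [-1.216, 1.204, 1.217]
force: [0.2, 1.1, -0.9]
grip_width: 0.0148
time_s: 16.9
tcp_pos: [0.476, -0.1818, 0.1161]
orientation: [-1.217, 1.204, 1.217]
force: [-1.1, 1.0, -1.5]
grip_width: 0.0149
```

```bash
python3 -m inch '[{"hand":0,"linear":[0.001,0,0.0001],"spin":0},{"hand":0,"linear":[0.001,0,0],"spin":0},{"hand":0,"linear":[0,0,0],"spin":0}]'
python3 -m inch '[{"hand":0,"linear":[0.001,0,0],"spin":0},{"hand":0,"linear":[0.001,0,0],"spin":0},{"hand":0,"linear":[0,0,0],"spin":0}]'
```

```text
time_s: 17.2
tcp_pos: [0.4761, -0.1818, 0.1143]
orientation: [-1.217, 1.204, 1.217]
force: [-0.4, 1.6, 1.1]
grip_width: 0.015
time_s: 17.5
tcp_pos: [0.4761, -0.1818, 0.1126]
orientation: [-1.217, 1.204, 1.217]
force: [-1.8, 2.7, 4.7]
grip_width: 0.0144
```

```bash
python3 -m inch '[{"hand":0,"linear":[0.001,0,0],"spin":0},{"hand":0,"linear":[0.001,0,0],"spin":0},{"hand":0,"linear":[0,0,0],"spin":0}]'
python3 -m inch '[{"hand":0,"linear":[0.001,0,0],"spin":0},{"hand":0,"linear":[0.001,0,0],"spin":0},{"hand":0,"linear":[0,0,0],"spin":0}]'
```

```text
time_s: 17.8
tcp_pos: [0.4762, -0.1818, 0.1106]
orientation: [-1.217, 1.204, 1.217]
force: [-2.4, 2.2, 4.6]
grip_width: 0.0143
time_s: 18.1
tcp_pos: [0.4762, -0.1818, 0.1086]
orientation: [-1.217, 1.204, 1.217]
force: [-2.6, 2.1, 5.5]
grip_width: 0.0149
```

```bash
python3 -m inch '[{"hand":0,"linear":[0.001,0,0],"spin":0},{"hand":0,"linear":[0.001,0,0],"spin":0},{"hand":0,"linear":[0,0,0],"spin":0}]'
python3 -m inch '[{"hand":0,"linear":[0.0007,0,0],"spin":0},{"hand":0,"linear":[0,0,0],"spin":0}]'
python3 -m inch '[{"hand":0,"linear":[0.0005,0,0],"spin":0},{"hand":0,"linear":[0,0,0],"spin":0}]'
```

```text
time_s: 18.4
tcp_pos: [0.4762, -0.1818, 0.1067]
orientation: [-1.217, 1.204, 1.216]
force: [-1.6, 1.7, 6.1]
grip_width: 0.0144
time_s: 18.6
tcp_pos: [0.4761, -0.1818, 0.106]
orientation: [-1.217, 1.204, 1.217]
force: [-3.1, 2.1, 6.1]
grip_width: 0.015
time_s: 18.8
tcp_pos: [0.4762, -0.1818, 0.1055]
orientation: [-1.217, 1.204, 1.217]
force: [-2.3, 2.6, 5.6]
grip_width: 0.0146
```

```bash
python3 -m inch '[{"hand":0,"linear":[0.0005,0,0],"spin":0},{"hand":0,"linear":[0,0,0],"spin":0}]'
python3 -m inch '[{"hand":0,"linear":[0.0005,0,0],"spin":0},{"hand":0,"linear":[0,0,0],"spin":0}]'
```

```text
time_s: 19.0
tcp_pos: [0.4761, -0.1818, 0.105]
orientation: [-1.217, 1.204, 1.217]
force: [-2.5, 1.9, 5.7]
grip_width: 0.015
time_s: 19.2
tcp_pos: [0.4761, -0.1818, 0.105]
orientation: [-1.217, 1.204, 1.216]
force: [-3.8, 2.4, 9.5]
grip_width: 0.015
```

The flange has bottomed (z stopped at 0.1050 while the force rose). One more light press, then I'll ease off and look before releasing.

```bash
python3 -m inch '[{"hand":0,"linear":[0.0006,0,0],"spin":0},{"hand":0,"linear":[0,0,0],"spin":0}]'
python3 -m inch '[{"hand":0,"linear":[-0.0012,0.0003,0.0003],"spin":0},{"hand":0,"linear":[0,0,0],"spin":0}]'
python3 - <<'E'
from h import *
from plant import eyes
for n,(x,y,w,h) in dict(wrist=(205,155,100,90),scene=(190,105,85,75)).items():
    d=eyes.get_image(n); np.savez(n+"7.npz",**d)
    cv2.imwrite(f"pics/{n}7.png",cv2.resize(d["image"][y:y+h,x:x+w,::-1],None,fx=6,fy=6,interpolation=cv2.INTER_CUBIC))
E
```

```text
time_s: 19.4
tcp_pos: [0.4762, -0.1818, 0.1049]
orientation: [-1.217, 1.204, 1.216]
force: [-4.7, 3.3, 12.8]
grip_width: 0.0146
time_s: 19.6
tcp_pos: [0.4761, -0.1817, 0.105]
orientation: [-1.217, 1.204, 1.216]
force: [-2.3, 1.5, 5.2]
grip_width: 0.015
```

View pics/scene7.png

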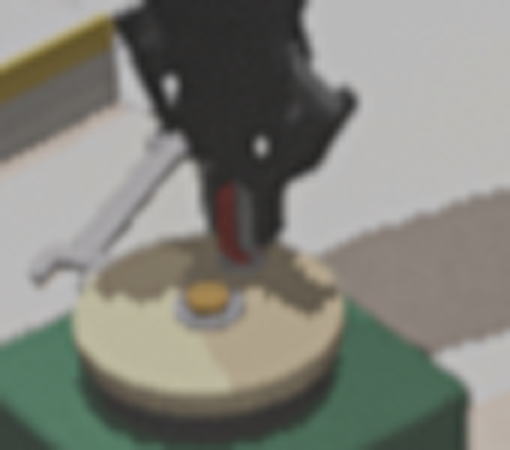

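View pics/wrist7.png

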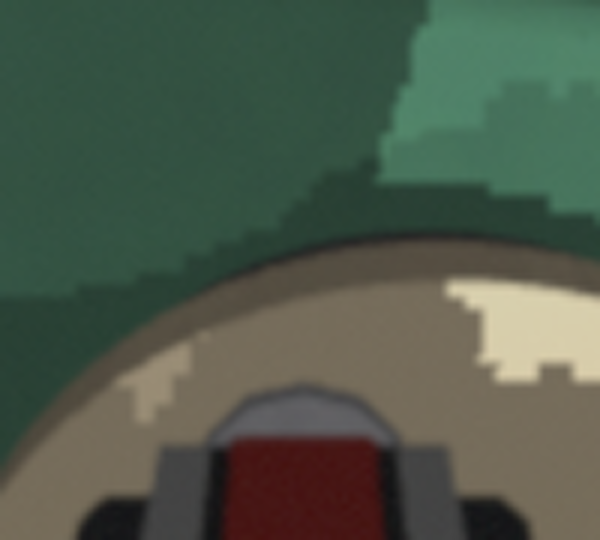

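Both views show the flange flat on the lap with no shank visible. I'll release gradually and retreat.

```bash
python3 -m inch '[{"hand":0.2,"linear":[-0.0005,0,0],"spin":0},{"hand":0.3,"linear":[0,0,0],"spin":0},{"hand":0.4,"linear":[0,0,0],"spin":0},{"hand":0.5,"linear":[0,0,0],"spin":0},{"hand":0.5,"linear":[0,0,0],"spin":0}]' 20
python3 -m inch '[{"hand":0.5,"linear":[0,0,0],"spin":0},{"hand":0.5,"linear":[-0.01,0,0],"spin":0},{"hand":0.5,"linear":[-0.015,0,0],"spin":0},{"hand":0.5,"linear":[-0.02,0,0],"spin":0},{"hand":0.5,"linear":[-0.03,0,0],"spin":0}]'
python3 -m inch '[{"hand":0.5,"linear":[-0.03,0,0],"spin":0},{"hand":0.5,"linear":[0,0.04,0],"spin":0},{"hand":0.5,"linear":[0,0.04,0],"spin":0},{"hand":0.5,"linear":[0,0,0],"spin":0},{"hand":0.5,"linear":[0,0,0],"spin":0}]'
python3 - <<'E'
from h import *
from plant import eyes
for n,(x,y,w,h) in dict(wrist=(0,0,512,384),scene=(190,105,85,75),top=(275,170,90,85)).items():
    d=eyes.get_image(n); np.savez(n+"8.npz",**d); k=1 if n=="wrist" else 6
    cv2.imwrite(f"pics/{n}8.png",cv2.resize(d["image"][y:y+h,x:x+w,::-1],None,fx=k,fy=k,interpolation=cv2.INTER_CUBIC))
cv2.imwrite("pics/scene8f.png",load("scene8.npz")["image"][:,:,::-1])
E
```

```text
time_s: 20.2
tcp_pos: [0.4759, -0.1816, 0.105]
orientation: [-1.217, 1.204, 1.217]
force: [-1.1, 0.1, -1.0]
grip_width: 0.0429
time_s: 20.7
tcp_pos: [0.4748, -0.1811, 0.1803]
orientation: [-1.215, 1.205, 1.219]
force: [-0.3, -0.2, 0.5]
grip_width: 0.0426
time_s: 21.2
tcp_pos: [0.3955, -0.1825, 0.211]
orientation: [-1.217, 1.204, 1.215]
force: [0.5, 0.3, -0.5]
grip_width: 0.0428
```

View pics/scene8.png

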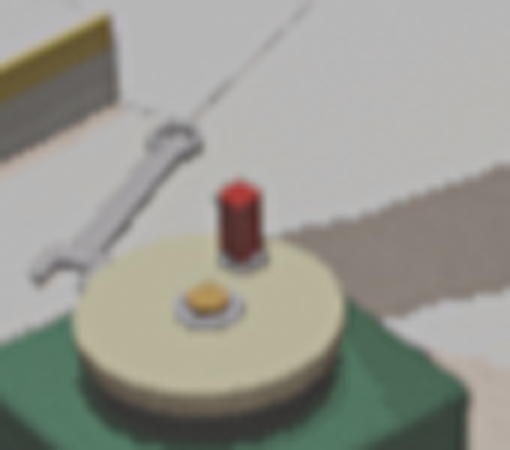

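View pics/scene8f.png

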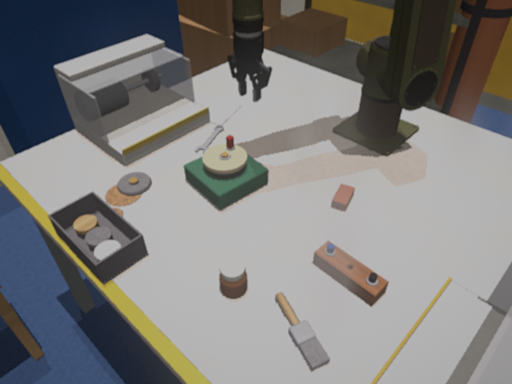

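View pics/top8.png

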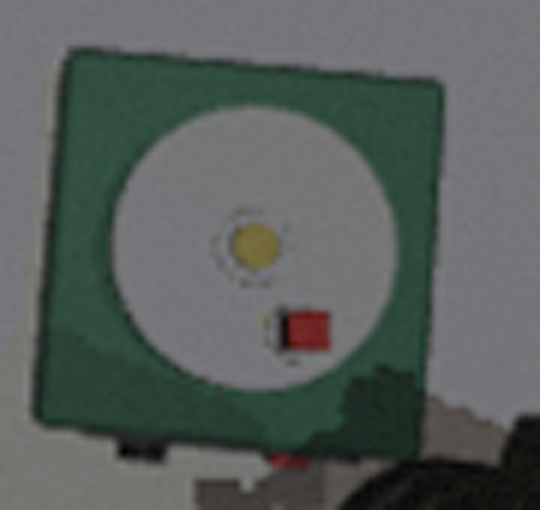

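The pin stands upright on the lap (red head at about scene (230,140)), the gripper is clear, and the bystanders have not moved. A quick height check, then I'll hand in.

```bash
python3 - <<'E'
from h import *
def pt(d,u,v):
    z=d["depth"][v,u]; k=np.array([(u-d["cx"])/d["fx"]*z,-(v-d["cy"])/d["fy"]*z,-z]); T=d["camera_from_world"]; return T[:3,:3].T@(k-T[:3,3])
t=load("top8.npz")
for n in [(325,224),(326,225),(327,224)]: print(pt(t,*n).round(4))
s=load("scene8.npz"); print((w2p(s,[[.476,-.1818,.1305],[.476,-.1818,.0925]])-[190,105]+.5)*6)
from plant import ticket; print(ticket.sign_off())
E
```

```text
[ 0.4798 -0.1787  0.1272]
[ 0.4772 -0.1802  0.1319]
[ 0.4796 -0.1828  0.1316]
[[241.65803009 187.28654395]
 [246.08097319 256.87970042]]
the job is handed in; nothing more can be done
None
```

The red-headed pin is home in the lap machine, with its flange flat on the lap and the gripper clear of it. I handed the job in at about 21 s.

- **Sequence:** I took the pin from the rack's middle hole and put it through the lap hole. Leaning on it, I swung the lap anticlockwise until the lean force vanished, roughly 13 mm round. I then pushed the pin through the sleeve at about 5–6 N, seated it, let go and backed away.
- **Forces:** Readings on the lap machine stayed below about 14 N. The highest, about 14 N, came at the start of the swing and again at seating. The lap barely turned at first, so I eased the lean to about 6 N and it then swung freely.
- **Seating:** The descent stopped at tool height 0.1050 m, where I expected 0.1051 m. Noisy depth readings on the head top gave 0.127–0.132 m, against 0.1305 m for a seated pin.
- **Final pictures:** The pin stands upright with its flange on the lap. The black and blue pins and the other things are where they were, by eye.
- **Disagreement:** The cameras differed by up to about 5 mm on where the lap hole was. I used the pin tip and the hole as seen together in the wrist view, and the pin went in without resistance.

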